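# Cull the chipped printing blocks and hold the loupe in focus over the sound one

## Robot

A 7-joint arm with a two-finger parallel gripper is mounted at the origin on the work surface. World frame = base frame: x ahead of the robot, y to its left, z up, the work surface at z = 0. Lengths are in m, angles in rad, forces in N, time in s.
With the tool pointing down it reaches from about 0.4 to 0.85 m from the base axis. Payload 4.5 kg.
Tool frame: the origin (TCP) lies where the fingers leave the gripper's body, on its centre line; the fingertips stand 64 mm ahead of it and the grasp point (between the pads) lies 45 mm ahead of it; z points along the fingers, y is the direction in which the jaws open and shut (so a half turn about z gives the same grasp; the last joint's range is limited). The gripper opens to 88 mm and grips with 3 to 60 N. Pads are 18 mm wide; open, the fingers measure 123 mm over their backs; the gripper's body (75 mm by 187 mm) begins 45 mm behind the grasp point.
Start: joints at [-1.187, 0.689, -0.195, 1.565, 0.157, 0.902, -0.215], TCP at [0.214, 0.587, 0.303] pointing down, gripper open.
Joint ranges: [-3.01, 3.01], [-0.46, 2.08], [-1.47, 1.51], [0.13, 2.56], [-1, 4.14], [0.04, 2.09], [-2.66, 2.66]. Speed limits (rad/s): [2.57, 2.57, 3.14, 3.14, 3.14, 3.14, 3.14].

## Interface

Orientations are given as a unit quaternion [x, y, z, w].
In Python, from plant import monitor, snapshot, workorder, finder gives the robot as it stands.
- The arm moves only by the tool carry_out, never from a script. Its argument "motion" is one flat list of numbers, 6 for each row, row after row: the shift along the tool's x, y, z in cm, then the turn, a rotation vector about the tool's x, y, z in rad. In form: [x, y, z, rx, ry, rz, x, y, z, rx, ry, rz, ...]. A call has 1 to 8 rows; each row shifts and turns the commanded pose from where the row before left it, along the tool's axes as they then stand; what a row does not reach is not made up. A row lasts 1/8 s, in which the tool goes at most 62.5 mm and 10.7 degrees, less where a joint would pass 70% of its speed; a pose out of reach is approached as far as the arm can. A call with a gripper value outside its range is refused whole. "hand" is the finger opening in cm, from 0 to 8.81, set as the call begins (left out, the last holds). The fingers move at their own pace and stop on an object; "grip_force" is the grip in N (left out, the last holds). Time passes only in rows, so rows that do not move let the fingers close. It gives the time, the measured TCP pose, the force and the opening at its end, in the units of the state.
- monitor.get_state(): the state, without advancing time (a new reading comes with each control period).
- snapshot(name): name is "scene" or "top" or "wrist"; returns a dict with "frame" (480x640x3 uint8, red, green, blue), "range_z" (480x640 float32, m along the optical axis (not along the pixel's ray), 0 where there is no reading), "fx", "fy", "cx", "cy" (pixels), "rvec" (rotation vector, rad) and "tvec" (3), from world to camera coordinates, as OpenCV has them; the wrist camera has in their place "hand_eye" (4x4, takes a point from camera to tool coordinates, whose origin is the TCP and whose axes are the flange's). Camera axes: x right, y down, z forward; pixel columns grow to the right and rows downward; lengths in m; the calibration is good to about 2 mm. A picture is of the moment at which its call begins: read the wrist's pose just before it.
- workorder.finish_job(): hands the job in, once; it reports no verdict.
Trained networks look in a picture, given as the dict that the camera call returned (one of the last four; its "shot" number tells which), for a name from the list of things; names that differ only in an ending like _2 or _b are one class to them, and where a whole thing is asked for, a point or a joint stands for the part that bears it (a point fixed in the world has none). Each returns a list of dicts, best first, with "p" (0 to 1); they miss things now and then, are a little off and sometimes report something else, mostly with a low value. They report only what shows in the picture. A call takes as long as a camera call. They do not tell look-alikes from the thing itself.
- finder.masks_of(picture, thing): "pixels" (480x640 bool, what is visible of it) and "extent" ([left, top, right, bottom] in pixels, round what is visible of it).
The state is a dict: "clock": time; "q": joint angles; "qd": joint speeds; "joint_torque": joint torques, N m; "tool_pos": TCP position; "eef_rot": TCP orientation; "contact_force": force on the tool from outside, world axes, zero at the start; "moment": the same for the moment, N m; "opening": opening from 0.0 (shut) to 1.0 (fully open).
Only numpy, scipy, OpenCV 4.12 (cv2) and the standard library are available. Lean on these libraries where they do the work, as an engineer would, in place of code of your own. Each camera call takes 0.05 s, during which the arm holds its last target. There are 200 camera calls.

## Task

Three engraved boxwood printing blocks stand on the stone slab: put the two with broken edges into the plywood scrap box and leave the sound, square one where it stands. Then pick up the loupe by its handle and hold it level with its lens centred over the sound block, its brass frame at the height of the red tip of the surface gauge, which marks the focal height. Finish holding it still there for the engraver, without bumping the gauge or disturbing the other tools.

Things in the scene. Friction and masses are not known exactly. Their poses are not given: they have to be found in the camera images.
- slab: polished stone slab 280 (x) x 320 (y) x 18 high, fixed on the bench; origin at the centre of its underside, so its top is 18 mm above the bench (z = 0). The three blocks stand in a row on the near half of it, the row along its y, about 100 apart
- block_sound: the SOUND boxwood printing block: whole square 50 x 50 x 23 high, yellow wood, dark engraved ornament on top. Origin at the centre of its underside, z up, x and y square to its sides
- block_corner: CHIPPED boxwood printing block: 50 x 50 x 23 high with the corner towards its own +x +y broken off at 45 degrees (24 mm lost along each of the two sides). Origin at the underside, at the centre of the former full square; a grasp over the origin across its x or its y holds well
- block_split: CHIPPED boxwood printing block: a strip split off its own +y side, so that it spans -25 to +25 in x (flat parallel ends) but only from -25 to a slanting broken face in y (y = +11 at the -x end, +1 at the +x end); 23 high. Origin at the underside, at the centre of the former full square
- block_split_grip (a point): where to grasp the split block across its x (50 wide): 11 mm to -y of its origin, at half its height; axes as the block's
- scrap_box: open plywood box 200 (x) x 150 (y) x 45 high, walls and floor 6 thick, fixed on the bench to the right of the slab; origin at the centre of its underside, axes along its sides
- gauge: surface gauge fixed on the far half of the slab: iron base 75 x 58 x 26 high, upright steel spindle 10 diameter reaching 161 above the slab; origin under the spindle
- gauge_tip (a point): end of the red cap (11 diameter) on the gauge's horizontal scriber, which points from the spindle towards the row of blocks (gauge -x): its height is the loupe's focal height, set anew each time between about 80 and 130 above the slab top. The clamp holds by friction: do not bump it
- loupe: hand loupe lying flat on the bench left of the slab: round brass frame 64 diameter, 12 thick, clear lens; straight wooden handle towards its own -x, 42 to 127 from the lens centre, 16 wide (y) with flat parallel sides and 18 high from 42 to 104; undersides in one plane. 110 g, balances about 20 from the lens centre. Origin on the lens axis, at the underside; z is the lens axis
- loupe_lens (a point): lens centre, at half the frame's thickness (6 above the loupe's underside); axes as the loupe's
- loupe_grip (a point): point on the handle for a grasp across the loupe's y: 56 mm from the lens centre, 9 above the underside; axes as the loupe's
- graver_a: hand graver with a brown wooden mushroom handle, 120 long, 21 high, lying on the bench near the robot to the left; origin under its middle (bystander, loose)
- graver_b: hand graver with a red-brown handle, same size, beside it; origin under its middle (bystander, loose)
- mallet: round wooden carver's mallet lying down, 205 long, 62 high, on the bench near the robot to the right; origin on the underside near the head's near end (bystander, loose)
- oilstone: grey oilstone in a wooden tray, 56 x 150 x 30, lying beyond the scrap box; origin under its centre (bystander, loose)
- brayer: ink roller with black rubber roll 90 wide and a wooden handle, 38 high, lying at the far left; origin under the roll (bystander, loose)
- ink_tin: closed steel ink tin, 60 diameter, 36 high, standing on the far left part of the slab; origin under its centre (bystander, loose)
- brush: small bench brush about 170 long, lying on the bench near the robot; origin under its middle (bystander, loose)
There are look-alikes about, which are no part of the job. Leave any orange look-alike of the scrap_box alone. What is shaped like the block_split but blue is not meant.

How it is judged:
On the way, in this order (a step that is already met when the one before it is completed fails the run):
1. both chipped blocks lie in the scrap box, released (x of block_corner in the frame of scrap_box between -0.094 and 0.094 m and y of block_corner in the frame of scrap_box between -0.069 and 0.069 m and z of block_corner in the frame of scrap_box between -0.005 and 0.038 m and linear speed of each of block_corner, block_split below 0.03 m/s and contact force between the fingers and block_corner below 0.1 N and x of block_split in the frame of scrap_box between -0.094 and 0.094 m and y of block_split in the frame of scrap_box between -0.069 and 0.069 m and z of block_split in the frame of scrap_box between -0.005 and 0.038 m and contact force between the fingers and block_split below 0.1 N), for 0.2 s.
2. the loupe is held level, in focus and centred over the sound block (horizontal distance between loupe_lens and block_sound below 0.012 m and z of loupe_lens in the frame of gauge_tip between -0.007 and 0.007 m and angle between loupe's own z axis and vertical below 0.12 rad and linear speed of loupe below 0.03 m/s and contact force between the fingers and loupe above 1 N), for 0.5 s.
At the end, for the whole second after the job is handed in: Both chipped blocks lie released in the scrap box; the sound block has not moved 15 mm. The gripper alone holds the loupe still: lens within 12 mm of over the sound block's centre, mid-frame within 7 mm of the red tip's height, level within 0.12 rad. Gauge tip unmoved (4 mm), tools too (25 mm) (all of step 1 and all of step 2 and contact force between loupe and block_sound below 0.2 N and contact force between loupe and block_corner below 0.2 N and contact force between loupe and block_split below 0.2 N and contact force between loupe and gauge below 0.2 N and contact force between loupe and slab below 0.2 N and contact force between loupe and ink_tin below 0.2 N and distance of block_sound from where it was at the start of the episode below 0.015 m and angle between block_sound's own z axis and vertical below 0.1 rad); the arm keeps its last pose, push and grip.
It fails at once if the sound block is shifted or tipped (distance of block_sound from where it was at the start of the episode above 0.015 m or angle between block_sound's own z axis and vertical above 0.2 rad).
It fails at once if the gauge's setting is disturbed (distance of gauge_tip from where it was at the start of the episode above 0.004 m).
It fails at once if a tool or tin on the bench is disturbed (distance of any of graver_a, graver_b, mallet, oilstone, brayer, ink_tin, brush from where it was at the start of the episode above 0.025 m).
It also fails if it takes over 67 s, if anything falls off the work surface, if the arm or the gripper's body presses on something with over 40 N, if the wrist force passes 120 N, or if a joint passes its speed limit or range.

## Working session

There is one attempt and no reset: what is moved stays moved. The work goes in short steps, Python scripts to look and compute and a tool call to move; the robot and the scene stay as the last step left them, time stands still between calls to the robot, and variables do not carry over. Pictures are saved under pics/ and viewed, about 8 in all and at most 12, crops included, and the job is handed in when it is done.

Besides the shell and the picture viewer there is one more tool, called after ">>>" in YAML: its name, and indented under it one key for each argument. carry_out: Moves the arm, as the interface text tells. Its arguments: {"type":"object","properties":{"motion":{"type":"array"},"hand":{"type":"number"},"grip_force":{"type":"number"}},"required":["motion"]}

```bash
mkdir -p pics; cat > h.py <<'E'
import numpy as np, cv2
from scipy.spatial.transform import Rotation as R
from plant import monitor, snapshot, workorder, finder
def T_wc(p, st=None):
    T=np.eye(4)
    if 'hand_eye' in p:
        T[:3,:3]=R.from_quat(st['eef_rot']).as_matrix(); T[:3,3]=st['tool_pos']
        return T@np.array(p['hand_eye'])
    M=np.eye(4); M[:3,:3]=cv2.Rodrigues(np.array(p['rvec'],float))[0]; M[:3,3]=np.ravel(p['tvec'])
    return np.linalg.inv(M)
def cloud(p, st=None):
    z=p['range_z']; v,u=np.mgrid[:480,:640]
    c=np.stack([(u-p['cx'])/p['fx']*z,(v-p['cy'])/p['fy']*z,z,np.ones_like(z)],-1)
    w=(c@T_wc(p,st).T)[...,:3]; w[z<=0]=np.nan
    return w
def save(p,name,crop=None,s=1):
    im=p['frame'][...,::-1]
    if crop: im=im[crop[1]:crop[3],crop[0]:crop[2]]
    cv2.imwrite('pics/'+name,cv2.resize(im,None,fx=s,fy=s,interpolation=cv2.INTER_CUBIC))
E
python3 - <<'E'
from h import *
st=monitor.get_state(); print({k:np.round(v,3) for k,v in st.items()})
ps=[]
for n in ['top','scene']:
    p=snapshot(n); save(p,n+'0.png',None,1.25); ps.append(p)
    W=cloud(p)
    for t in ['slab','block_sound','block_corner','block_split','scrap_box','gauge','gauge_tip','loupe','ink_tin']:
        for d in finder.masks_of(p,t)[:4]:
            m=d['pixels']; q=W[m]; q=q[~np.isnan(q[:,0])]
            col=p['frame'][m].mean(0).astype(int)
            print(n,t,round(d['p'],2),np.round(d['extent']),col,np.round(np.median(q,0),3) if len(q) else '',np.round(np.percentile(q,2,axis=0),3),np.round(np.percentile(q,98,axis=0),3))
E
```

```text
{'clock': np.float64(0.0), 'q': array([-1.187,  0.69 , -0.194,  1.566,  0.157,  0.903, -0.215]), 'qd': array([-0.   , -0.   , -0.002, -0.   ,  0.   ,  0.   , -0.001]), 'joint_torque': array([-0.0000e+00, -5.2756e+01, -1.2670e+00, -1.5342e+01, -5.3000e-02,
        6.0000e-03,  0.0000e+00]), 'tool_pos': array([0.214, 0.587, 0.302]), 'eef_rot': array([ 0.174,  0.985, -0.001, -0.   ]), 'contact_force': array([-0.231,  0.93 ,  0.56 ]), 'moment': array([-0.039,  0.046, -0.019]), 'opening': np.float64(1.003)}
top slab 0.85 [250. 155. 355. 252.] [232 233 217] [ 0.592 -0.016  0.019] [ 0.458 -0.17   0.009] [0.733 0.143 0.029]
top slab 0.55 [374. 161. 425. 185.] [157 144 126] [ 0.708 -0.324  0.027] [ 0.68  -0.398  0.006] [ 0.74  -0.255  0.037]
top block_sound 0.57 [257. 214. 276. 231.] [214 186 127] [0.53  0.099 0.041] [0.505 0.075 0.02 ] [0.554 0.127 0.048]
top block_corner 0.47 [289. 216. 307. 237.] [216 189 131] [0.513 0.001 0.041] [ 0.491 -0.025  0.017] [0.54  0.023 0.049]
top block_split 0.64 [326. 219. 342. 231.] [216 187 123] [ 0.522 -0.119  0.042] [ 0.501 -0.139  0.034] [ 0.545 -0.099  
[... 2464 characters left out ...]
260. 270. 291. 340.] [104 100  92] [ 0.685 -0.124  0.045] [ 0.605 -0.158  0.017] [ 0.723 -0.095  0.17 ]
scene gauge 0.49 [151. 310. 220. 338.] [145 133 112] [ 0.718 -0.324  0.028] [ 0.685 -0.4    0.006] [ 0.746 -0.256  0.033]
scene gauge_tip 0.49 [266. 274. 286. 309.] [146 114  87] [ 0.681 -0.123  0.137] [ 0.621 -0.142  0.02 ] [ 0.691 -0.101  0.145]
scene loupe 0.75 [469. 264. 497. 326.] [162 141  99] [0.568 0.339 0.009] [0.467 0.318 0.   ] [0.609 0.376 0.02 ]
scene ink_tin 0.83 [353. 321. 378. 351.] [190 192 188] [0.692 0.074 0.053] [0.661 0.048 0.026] [0.714 0.101 0.057]
scene ink_tin 0.45 [246. 235. 404. 372.] [220 223 205] [ 0.608 -0.01   0.017] [ 0.462 -0.171  0.012] [0.739 0.139 0.022]
```

```bash
python3 - <<'E'
from h import *
p=snapshot('top'); q=snapshot('scene')
a=cv2.resize(p['frame'][140:340,160:520],(800,444),interpolation=cv2.INTER_CUBIC)
cv2.imwrite('pics/c1.png',a[...,::-1])
save(q,'c2.png',(80,120,520,400),1.8)
E
```

```text
(no output)
```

View pics/c1.png

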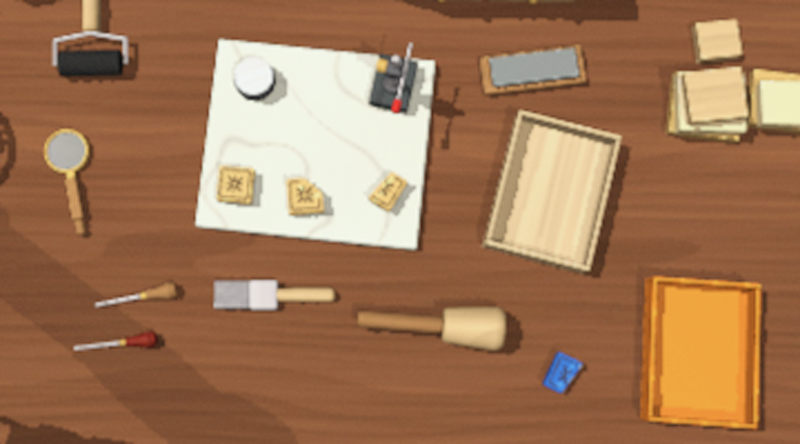

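View pics/c2.png

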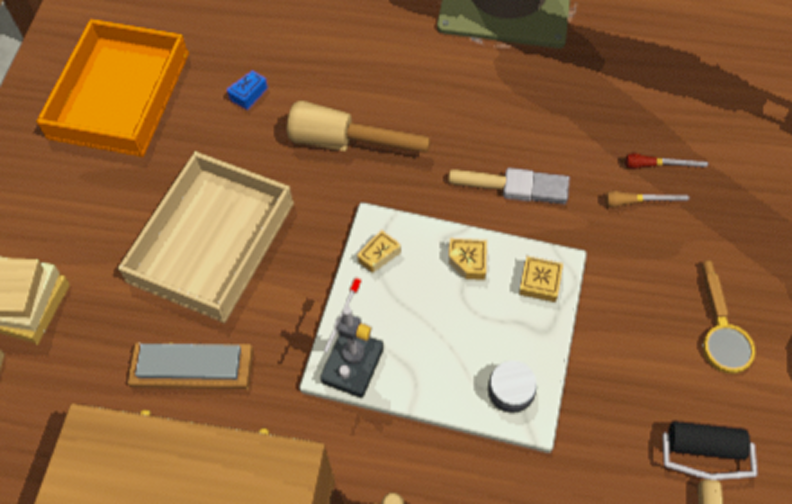

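```bash
cat >> h.py <<'E'
def pose():
    st=monitor.get_state(); M=R.from_quat(st['eef_rot']).as_matrix()
    return st, np.array(st['tool_pos']), M
def rows(target, yaw, n=None, start=None):
    """world target TCP, tool-x yaw (deg), pointing down; prints rows and returns the end pose"""
    if start is None: _,p,M=pose()
    else: p,M=start
    c,s=np.cos(np.radians(yaw)),np.sin(np.radians(yaw))
    Mt=np.array([[c,s,0],[s,-c,0],[0,0,-1]]).astype(float)
    rv=R.from_matrix(M.T@Mt).as_rotvec(); d=np.array(target)-p
    k=n or int(np.ceil(max(np.linalg.norm(d)/.058,np.linalg.norm(rv)/.17)))
    out=[]; Mi=M
    for i in range(k):
        r=np.r_[np.round(100*Mi.T@(d/k),2),np.round(rv/k,3)]
        out.append(r); Mi=Mi@R.from_rotvec(rv/k).as_matrix()
    print(k,'rows:',', '.join('%g'%x for r in out for x in r) if k<9 and np.linalg.norm(rv)>.02 else '%d x %s'%(k,out[0].tolist()))
    if k>=9 and np.linalg.norm(rv)>.02:
        for r in out: print(r.tolist())
    return np.array(target,float),Mt
E
python3 - <<'E'
from h import *
p=snapshot('wrist'); print(np.round(p['hand_eye'],3),p['fx'])
rows([.46,.0,.36],180)
E
```

```text
[[-0.    -0.951 -0.309  0.081]
 [ 1.    -0.001  0.    -0.   ]
 [-0.001 -0.309  0.951 -0.082]
 [ 0.     0.     0.     1.   ]] 355.9166688842274
12 rows: 12 x [-3.6, -3.89, -0.48, 0.0, 0.0, -0.029]
[-3.6, -3.89, -0.48, 0.0, 0.0, -0.029]
[-3.49, -4.0, -0.48, 0.0, 0.0, -0.029]
[-3.37, -4.1, -0.48, 0.0, 0.0, -0.029]
[-3.25, -4.19, -0.48, 0.0, 0.0, -0.029]
[-3.12, -4.29, -0.48, 0.0, 0.0, -0.029]
[-3.0, -4.38, -0.48, 0.0, 0.0, -0.029]
[-2.87, -4.46, -0.48, 0.0, 0.0, -0.029]
[-2.74, -4.54, -0.48, 0.0, 0.0, -0.029]
[-2.6, -4.62, -0.48, 0.0, 0.0, -0.029]
[-2.47, -4.7, -0.48, 0.0, 0.0, -0.029]
[-2.33, -4.77, -0.48, 0.0, 0.0, -0.029]
[-2.19, -4.83, -0.48, 0.0, 0.0, -0.029]
```

>>> carry_out:
  motion: [-3.6,-3.89,-0.4,0,0,-0.029,-3.49,-4.0,-0.4,0,0,-0.029,-3.37,-4.1,-0.3,0,0,-0.029,-3.25,-4.19,-0.3,0,0,-0.029,-3.12,-4.29,0,0,0,-0.029,-3.0,-4.38,0,0,0,-0.029,-2.87,-4.46,0,0,0,-0.029,-2.74,-4.54,0,0,0,-0.029]

```text
clock: 2.15
tool_pos: [0.3787, 0.1942, 0.317]
eef_rot: [0.058, 0.998, 0.0, 0.0]
contact_force: [0.0, 1.2, 0.5]
opening: 1.004
```

>>> carry_out:
  motion: [-2.6,-4.62,0,0,0,-0.029,-2.47,-4.7,0,0,0,-0.029,-2.33,-4.77,0,0,0,-0.029,-2.19,-4.83,0,0,0,-0.029,0,0,0,0,0,0,0,0,0,0,0,0]

```text
clock: 2.9
tool_pos: [0.4595, 0.0003, 0.3167]
eef_rot: [0.001, 1.0, 0.0, 0.0]
contact_force: [-0.3, -0.1, 0.1]
opening: 0.999
```

```bash
cat >> h.py <<'E'
def topmask(p,W,m,zlo,zhi):
    """points of a thing's top face, world xy"""
    k=cv2.dilate(m.astype(np.uint8),np.ones((5,5)))>0
    k&=(W[...,2]>zlo)&(W[...,2]<zhi)
    return W[k][:,:2]
E
python3 - <<'E'
from h import *
st,pp,M=pose(); print(st['clock'],pp.round(4),st['eef_rot'].round(3) if hasattr(st['eef_rot'],'round') else st['eef_rot'])
p=snapshot('wrist'); W=cloud(p,st); save(p,'w1.png',None,1.25)
np.savez('w1.npz',W=W,f=p['frame'])
print('slab z',np.nanmedian(W[finder.masks_of(p,'slab')[0]['pixels']][:,2]))
for t in ['block_sound','block_corner','block_split','gauge_tip','scrap_box']:
    for d in finder.masks_of(p,t)[:2]:
        m=d['pixels']; q=W[m]; q=q[~np.isnan(q[:,0])]
        print(t,round(d['p'],2),np.round(d['extent']),np.round(np.median(q,0),4))
        if t.startswith('block'):
            zt=np.percentile(q[:,2],80); xy=topmask(p,W,m,zt-.004,zt+.006).astype(np.float32)
            print('  z',zt,cv2.minAreaRect(xy*1000))
            h=cv2.convexHull(xy*1000); print('  ',cv2.approxPolyDP(h,3,True)[:,0].round(0).tolist())
f=p['frame'].astype(int); r=(f[...,0]>150)&(f[...,1]<60)&(f[...,2]<60)
print('red',r.sum(),np.nanmedian(W[r],0),np.nanpercentile(W[r],[5,95],axis=0).round(4))
E
```

```text
2.9 [4.595e-01 3.000e-04 3.167e-01] [0.001 1.    0.    0.   ]
slab z 0.01807099682153307
block_sound 0.82 [380. 244. 435. 291.] [0.5244 0.096  0.0412]
  z 0.04194548140096915 ((528.9994506835938, 98.34711456298828), (50.17702102661133, 51.079830169677734), 86.0403823852539)
   [[554.0, 121.0], [507.0, 125.0], [502.0, 75.0], [551.0, 72.0]]
block_corner 0.88 [294. 232. 346. 284.] [5.081e-01 5.000e-04 4.110e-02]
  z 0.04183439698110856 ((514.6604614257812, -1.4014511108398438), (50.89873123168945, 49.948673248291016), 5.7248969078063965)
   [[536.0, 26.0], [487.0, 21.0], [492.0, -28.0], [519.0, -25.0], [539.0, -1.0]]
block_corner 0.3 [189. 238. 237. 291.] [ 0.5179 -0.1177  0.0408]
  z 0.04168033987216483 ((524.4639282226562, -118.69303894042969), (35.63285446166992, 51.916259765625), 58.79924011230469)
   [[550.0, -124.0], [514.0, -92.0], [494.0, -120.0], [536.0, -146.0]]
block_split 0.59 [188. 240. 237. 292.] [ 0.5174 -0.1177  0.0408]
  z 0.041693934949128195 ((524.4639282226562, -118.69303894042969), (35.63285446166992, 51.916259765625), 58.79924011230469)
   [[550.0, -124.0], [514.0, -92.0], [494.0, -120.0], [536.0, -146.0]]
gauge_tip 0.64 [174. 408. 220. 462.] [ 0.6676 -0.1203  0.1363]
gauge_tip 0.17 [531.  31. 640.  63.] [0.3048 0.2262 0.0172]
scrap_box 0.66 [  2. 172.  90. 328.] [ 0.5149 -0.3207  0.0063]
scrap_box 0.2 [363. 361. 400. 416.] [0.6585 0.0738 0.0356]
red 75 [ 0.62696198 -0.12543273  0.13642699] [[ 0.4396 -0.1308  0.1337]
 [ 0.6309 -0.0313  0.3333]]
```

View pics/w1.png

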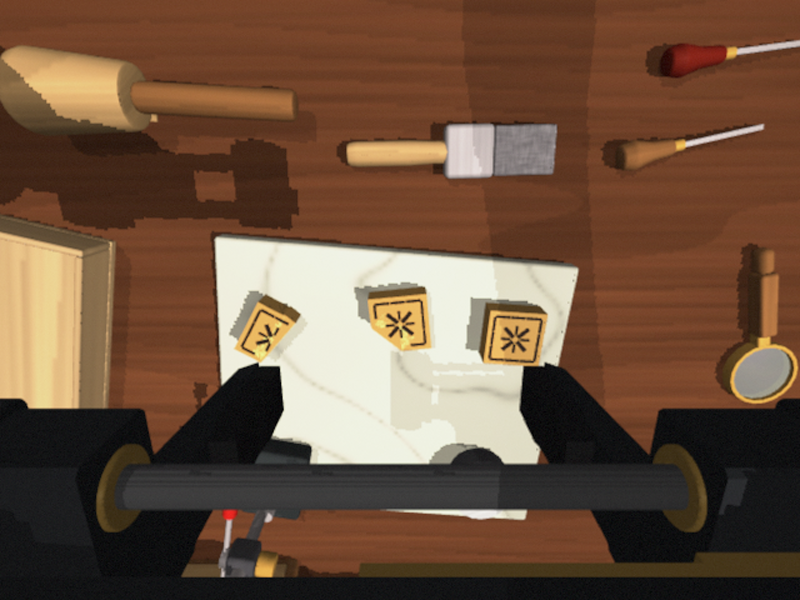

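```bash
python3 - <<'E'
from h import *
e=rows([.511,-.002,.16],185.7)
e=rows([.511,-.002,.084],185.7,start=e)
e=rows([.511,-.002,.19],185.7,start=e)
e=rows([.575,-.366,.19],166,start=e)
e=rows([.575,-.366,.09],166,start=e)
E
```

```text
3 rows: -1.72, -0.09, 5.23, 0, 0, -0.033, -1.71, -0.14, 5.23, 0, 0, -0.033, -1.71, -0.2, 5.23, 0, 0, -0.033
2 rows: 2 x [0.0, 0.0, 3.8, 0.0, 0.0, 0.0]
2 rows: 2 x [0.0, 0.0, -5.3, 0.0, 0.0, 0.0]
7 rows: -0.39, -5.27, 0, 0, 0, 0.049, -0.65, -5.24, 0, 0, 0, 0.049, -0.91, -5.2, 0, 0, 0, 0.049, -1.16, -5.15, 0, 0, 0, 0.049, -1.41, -5.09, 0, 0, 0, 0.049, -1.66, -5.01, 0, 0, 0, 0.049, -1.91, -4.92, 0, 0, 0, 0.049
2 rows: 2 x [0.0, 0.0, 5.0, 0.0, 0.0, 0.0]
```

>>> carry_out:
  motion: [-1.72,-0.09,5.2,0,0,-0.033,-1.71,-0.14,5.2,0,0,-0.033,-1.71,-0.2,5.2,0,0,-0.033,0,0,3,0,0,0,0,0,2.4,0,0,0,0,0,1.5,0,0,0,0,0,0.7,0,0,0,0,0,0,0,0,0]
  hand: 7.2

```text
clock: 4.25
tool_pos: [0.5112, -0.0028, 0.0848]
eef_rot: [-0.049, 0.999, 0.0, 0.0]
contact_force: [-0.6, -0.8, -0.0]
opening: 0.817
```

>>> carry_out:
  motion: [0,0,0,0,0,0,0,0,0,0,0,0,0,0,0,0,0,0,0,0,0,0,0,0,0,0,0,0,0,0]
  hand: 3.5
  grip_force: 25

```text
clock: 4.88
tool_pos: [0.5115, -0.0029, 0.0853]
eef_rot: [-0.049, 0.999, 0.0, 0.001]
contact_force: [-1.2, -0.0, 6.8]
opening: 0.564
```

>>> carry_out:
  motion: [0,0,-2,0,0,0,0,0,-4.3,0,0,0,0,0,-4.2,0,0,0]

```text
clock: 5.25
tool_pos: [0.5107, -0.003, 0.1906]
eef_rot: [-0.049, 0.999, -0.0, -0.001]
contact_force: [0.8, -0.2, -0.1]
opening: 0.564
```

>>> carry_out:
  motion: [-0.39,-5.27,0,0,0,0.049,-0.65,-5.24,0,0,0,0.049,-0.91,-5.2,0,0,0,0.049,-1.16,-5.15,0,0,0,0.049,-1.41,-5.09,0,0,0,0.049,-1.66,-5.01,0,0,0,0.049,-1.91,-4.92,0,0,0,0.049,0,0,0,0,0,0]

```text
clock: 6.25
tool_pos: [0.5725, -0.3735, 0.1889]
eef_rot: [0.127, 0.992, -0.002, -0.0]
contact_force: [-0.4, -0.1, -1.5]
opening: 0.564
```

```bash
python3 - <<'E'
from h import *
st,pp,M=pose(); print(pp.round(4),st['opening'])
p=snapshot('wrist'); W=cloud(p,st); save(p,'w2.png',None,1.1)
k=(W[...,2]>.040)&(W[...,2]<.05)&(W[...,1]<-.24)&(W[...,0]<.65)&(W[...,0]>.35)&(W[...,1]>-.48)
n,l,s,c=cv2.connectedComponentsWithStats(k.astype(np.uint8)); i=1+np.argmax(s[1:,4])
print('rim wrist',cv2.minAreaRect((W[l==i][:,:2]*1000).astype(np.float32)))
for n in['top','scene']:
    p=snapshot(n);W=cloud(p)
    k=(W[...,2]>.036)&(W[...,2]<.05)&(W[...,1]<-.24)&(W[...,0]<.66)&(W[...,0]>.38)&(W[...,1]>-.48)
    print('rim',n,cv2.minAreaRect((W[k][:,:2]*1000).astype(np.float32)))
E
```

```text
[ 0.5725 -0.3735  0.1889] 0.5636935523362752
rim wrist ((528.2465209960938, -354.2860107421875), (150.62831115722656, 199.63861083984375), 75.99201965332031)
rim top ((534.0036010742188, -298.9390869140625), (81.32880401611328, 201.04278564453125), 89.33817291259766)
rim scene ((529.5345458984375, -355.141845703125), (153.02842712402344, 203.42848205566406), 75.96923828125)
```

View pics/w2.png

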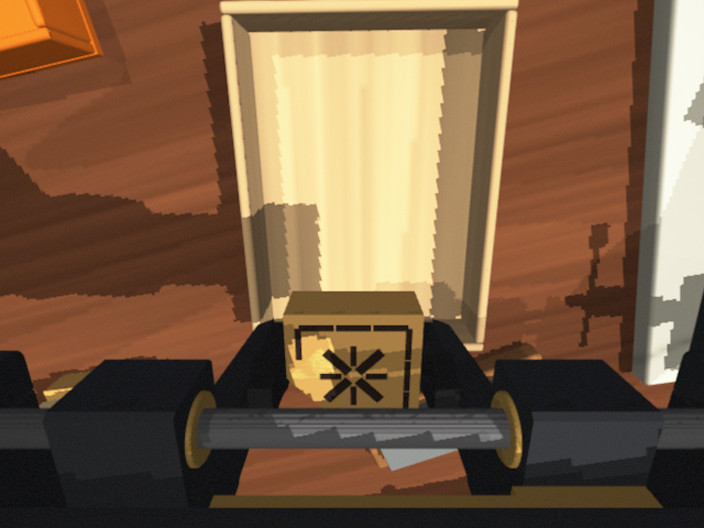

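>>> carry_out:
  motion: [0,0.4,3,0,0,0,0,0.4,4,0,0,0,0,0,2.5,0,0,0,0,0,1.5,0,0,0,0,0,0,0,0,0]

```text
clock: 7.02
tool_pos: [0.5761, -0.358, 0.079]
eef_rot: [0.122, 0.993, 0.001, -0.001]
contact_force: [-0.0, -0.6, -0.6]
opening: 0.563
```

>>> carry_out:
  motion: [0,0,0,0,0,0,0,0,0,0,0,0,0,0,0,0,0,0,0,0,-3,0,0,0,0,0,-4,0,0,0,0,0,-4,0,0,0]
  hand: 6.2

```text
clock: 7.78
tool_pos: [0.5763, -0.3593, 0.1911]
eef_rot: [0.123, 0.992, 0.0, 0.0]
contact_force: [0.4, -0.1, -1.4]
opening: 0.706
```

```bash
python3 - <<'E'
from h import *
e=rows([.522,-.122,.19],237.5)
e=rows([.522,-.122,.084],237.5,start=e)
e=rows([.522,-.122,.19],237.5,start=e)
e=rows([.487,-.344,.19],166,start=e)
E
```

```text
8 rows: 1.38, 2.71, 0.01, -0, 0, -0.156, 0.94, 2.89, 0.01, -0, 0, -0.156, 0.48, 3.01, 0.01, -0, 0, -0.156, 0.01, 3.04, 0.01, -0, 0, -0.156, -0.47, 3.01, 0.01, -0, 0, -0.156, -0.93, 2.9, 0.01, -0, 0, -0.156, -1.37, 2.72, 0.01, -0, 0, -0.156, -1.77, 2.47, 0.01, -0, 0, -0.156
2 rows: 2 x [0.0, 0.0, 5.3, 0.0, 0.0, 0.0]
2 rows: 2 x [0.0, 0.0, -5.3, 0.0, 0.0, 0.0]
8 rows: 2.58, -1.12, 0, 0, 0, 0.156, 2.37, -1.51, 0, 0, 0, 0.156, 2.11, -1.86, 0, 0, 0, 0.156, 1.79, -2.16, 0, 0, 0, 0.156, 1.43, -2.42, 0, 0, 0, 0.156, 1.04, -2.61, 0, 0, 0, 0.156, 0.62, -2.74, 0, 0, 0, 0.156, 0.19, -2.8, 0, 0, 0, 0.156
```

>>> carry_out:
  motion: [1.38,2.71,0,0,0,-0.156,0.94,2.89,0,0,0,-0.156,0.48,3.01,0,0,0,-0.156,0.01,3.04,0,0,0,-0.156,-0.47,3.01,0,0,0,-0.156,-0.93,2.9,0,0,0,-0.156,-1.37,2.72,0,0,0,-0.156,-1.77,2.47,0,0,0,-0.156]
  hand: 7

```text
clock: 8.78
tool_pos: [0.5221, -0.1213, 0.1902]
eef_rot: [-0.482, 0.876, -0.0, 0.0]
contact_force: [0.2, 0.7, -0.4]
opening: 0.798
```

>>> carry_out:
  motion: [0,0,0,0,0,0,0,0,0,0,0,0]

```text
clock: 9.02
tool_pos: [0.5225, -0.1232, 0.1899]
eef_rot: [-0.479, 0.878, -0.001, -0.0]
contact_force: [-0.6, 0.3, -1.3]
opening: 0.796
```

```bash
python3 - <<'E'
from h import *
st,pp,M=pose(); print(st['clock'],pp.round(4),st['q'].round(2))
p=snapshot('wrist'); W=cloud(p,st); save(p,'w3.png',None,1.1)
d=finder.masks_of(p,'block_split')[0]
xy=topmask(p,W,d['pixels'],.037,.047).astype(np.float32)*1000
print(d['p'],cv2.minAreaRect(xy)); print(cv2.approxPolyDP(cv2.convexHull(xy),3,True)[:,0].round(1).tolist())
q=snapshot('scene'); W=cloud(q)
f=q['frame'].astype(int); r=(f[...,0]>150)&(f[...,1]<70)&(f[...,2]<70)&(W[...,0]>.58)&(W[...,0]<.66)
print('red',r.sum(),np.nanmedian(W[r],0),np.nanpercentile(W[r],[3,97],axis=0).round(4))
E
```

```text
9.025 [ 0.5225 -0.1232  0.1899] [ 0.48  0.8  -0.57  1.92  0.72  0.64  2.02]Traceback (most recent call last):
  File "<stdin>", line 4, in <module>
IndexError: list index out of range
```

View pics/w3.png

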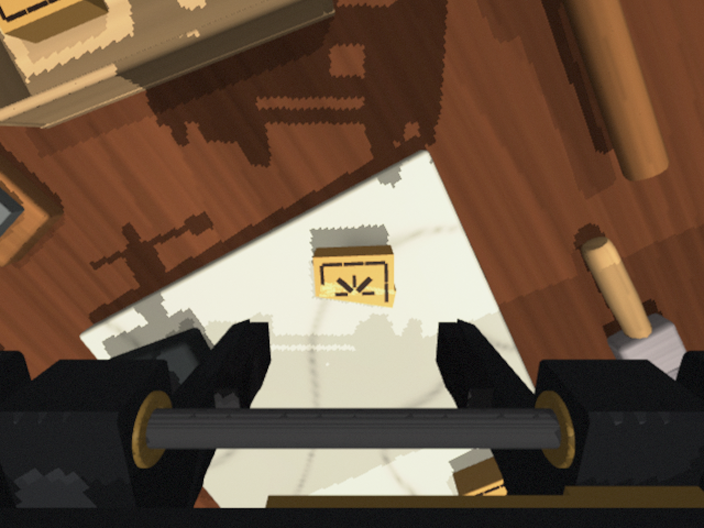

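```bash
python3 - <<'E'
from h import *
st,pp,M=pose(); print(pp.round(4))
p=snapshot('wrist'); W=cloud(p,st)
k=(W[...,2]>.037)&(W[...,2]<.047)&(abs(W[...,0]-.52)<.05)&(abs(W[...,1]+.12)<.05)
xy=W[k][:,:2].astype(np.float32)*1000
print(cv2.minAreaRect(xy)); print(cv2.approxPolyDP(cv2.convexHull(xy),3,True)[:,0].round(1).tolist())
q=snapshot('scene'); W=cloud(q)
f=q['frame'].astype(int); r=(f[...,0]>150)&(f[...,1]<70)&(f[...,2]<70)&(W[...,0]>.58)&(W[...,0]<.66)
print('red',r.sum(),np.nanmedian(W[r],0),np.nanpercentile(W[r],[3,97],axis=0).round(4))
E
```

```text
[ 0.5224 -0.1236  0.1897]
((524.3760375976562, -118.35523986816406), (36.09239959716797, 51.32731246948242), 59.09810256958008)
[[550.0, -124.19999694824219], [514.2999877929688, -91.30000305175781], [494.6000061035156, -121.0999984741211], [537.0999755859375, -146.5]]
red 21 [ 0.62697366 -0.12661107  0.13589797] [[ 0.6197 -0.1302  0.133 ]
 [ 0.6325 -0.1234  0.1385]]
```

>>> carry_out:
  motion: [-0.1,0,2,0,0,-0.023,0,0,3.5,0,0,0,0,0,3,0,0,0,0,0,1.5,0,0,0,0,0,0.5,0,0,0,0,0,0,0,0,0]

```text
clock: 9.98
tool_pos: [0.5231, -0.1212, 0.0851]
eef_rot: [-0.49, 0.872, -0.0, 0.0]
contact_force: [0.3, -0.7, 0.3]
opening: 0.793
```

>>> carry_out:
  motion: [0,0,0,0,0,0,0,0,0,0,0,0,0,0,0,0,0,0,0,0,0,0,0,0,0,0,0,0,0,0]
  hand: 3.5

```text
clock: 10.6
tool_pos: [0.5231, -0.1212, 0.0853]
eef_rot: [-0.49, 0.872, -0.0, 0.0]
contact_force: [-0.2, 0.1, 7.1]
opening: 0.569
```

>>> carry_out:
  motion: [0,0,-2,0,0,0,0,0,-4.3,0,0,0,0,0,-4.2,0,0,0]

```text
clock: 10.98
tool_pos: [0.5223, -0.1211, 0.1906]
eef_rot: [-0.491, 0.871, 0.0, -0.0]
contact_force: [0.7, 0.4, -0.2]
opening: 0.566
```

>>> carry_out:
  motion: [2.58,-1.12,0,0,0,0.158,2.37,-1.51,0,0,0,0.158,2.11,-1.86,0,0,0,0.158,1.79,-2.16,0,0,0,0.158,1.43,-2.42,0,0,0,0.158,1.04,-2.61,0,0,0,0.158,0.62,-2.74,0,0,0,0.158,0.19,-2.8,0,0,0,0.158]

```text
clock: 11.98
tool_pos: [0.4906, -0.3444, 0.1895]
eef_rot: [0.122, 0.993, 0.0, -0.0]
contact_force: [0.4, 0.6, -1.1]
opening: 0.565
```

>>> carry_out:
  motion: [0,0,0,0,0,0,0,0,2,0,0,0]

```text
clock: 12.22
tool_pos: [0.4921, -0.3429, 0.1705]
eef_rot: [0.118, 0.993, 0.0, 0.001]
contact_force: [0.1, 0.4, -1.4]
opening: 0.568
```

>>> carry_out:
  motion: [0,0,4,0,0,0,0,0,3,0,0,0,0,0,1.5,0,0,0,0,0,0.5,0,0,0,0,0,0,0,0,0]

```text
clock: 12.85
tool_pos: [0.4916, -0.3434, 0.0802]
eef_rot: [0.119, 0.993, 0.0, 0.0]
contact_force: [0.8, -0.6, -0.3]
opening: 0.562
```

>>> carry_out:
  motion: [0,0,0,0,0,0,0,0,0,0,0,0,0,0,0,0,0,0,0,0,-3,0,0,0,0,0,-4,0,0,0,0,0,-5,0,0,0,0,0,-4,0,0,0]
  hand: 6.2

```text
clock: 13.72
tool_pos: [0.4912, -0.3438, 0.2418]
eef_rot: [0.119, 0.993, -0.0, 0.001]
contact_force: [0.4, -0.2, 0.6]
opening: 0.703
```

```bash
python3 - <<'E'
from h import *
st,pp,M=pose(); print(st['clock'],pp.round(4),st['q'].round(2))
p=snapshot('wrist'); W=cloud(p,st); save(p,'w4.png',None,1.1)
q=snapshot('scene'); Ws=cloud(q)
c,s=np.cos(np.radians(-14)),np.sin(np.radians(-14))
for nm,W in(('w',W),('s',Ws)):
    b=W[...,:2]-[.529,-.3547]; bx=b@[c,s]; by=b@[-s,c]
    k=(abs(bx)<.09)&(abs(by)<.065)&(W[...,2]>.018)&(W[...,2]<.06)
    n,l,S,C=cv2.connectedComponentsWithStats(k.astype(np.uint8))
    for i in range(1,n):
        if S[i,4]>40: print(nm,S[i,4],'box xy',bx[l==i].mean().round(3),by[l==i].mean().round(3),'z',np.percentile(W[l==i][:,2],[50,95]).round(4))
k=(Ws[...,0]>.4)&(Ws[...,0]<.68)&(Ws[...,1]>.29)&(Ws[...,1]<.42)&(Ws[...,2]>.006)&(Ws[...,2]<.035)
n,l,S,C=cv2.connectedComponentsWithStats(k.astype(np.uint8)); i=1+np.argmax(S[1:,4])
print('loupe',cv2.minAreaRect((Ws[l==i][:,:2]*1000).astype(np.float32)))
h=Ws[l==i]; far=h[:,0]>h[:,0].max()-.062; print('lens c',(h[far].min(0)+h[far].max(0))/2)
e=rows([.50,.25,.30],180)
E
```

```text
13.725 [ 0.4912 -0.3438  0.2418] [ 0.73  0.75 -0.35  1.7   0.35  0.76  1.54]
w 2195 box xy -0.039 0.002 z [0.0292 0.0305]
w 2507 box xy 0.045 0.009 z [0.0291 0.0303]
s 269 box xy -0.035 0.004 z [0.0281 0.0316]
s 393 box xy 0.051 0.011 z [0.0281 0.0321]
loupe ((532.513427734375, 347.73052978515625), (157.25494384765625, 63.49726486206055), 1.0924900770187378)
lens c [0.58017021 0.34850495 0.01230841]
11 rows: 11 x [1.22, 5.27, -0.53, -0.0, 0.001, -0.022]
[1.22, 5.27, -0.53, -0.0, 0.001, -0.022]
[1.1, 5.29, -0.53, -0.0, 0.001, -0.022]
[0.99, 5.31, -0.52, -0.0, 0.001, -0.022]
[0.87, 5.33, -0.52, -0.0, 0.001, -0.022]
[0.76, 5.35, -0.52, -0.0, 0.001, -0.022]
[0.64, 5.37, -0.52, -0.0, 0.001, -0.022]
[0.52, 5.38, -0.51, -0.0, 0.001, -0.022]
[0.41, 5.39, -0.51, -0.0, 0.001, -0.022]
[0.29, 5.4, -0.51, -0.0, 0.001, -0.022]
[0.17, 5.4, -0.51, -0.0, 0.001, -0.022]
[0.06, 5.41, -0.51, -0.0, 0.001, -0.022]
```

```bash
python3 - <<'E'
from h import *
e=rows([.46,.325,.28],191)
E
```

```text
12 rows: 12 x [1.59, 5.36, -0.32, -0.0, 0.001, -0.036]
[1.59, 5.36, -0.32, -0.0, 0.001, -0.036]
[1.39, 5.41, -0.32, -0.0, 0.001, -0.036]
[1.2, 5.46, -0.32, -0.0, 0.001, -0.036]
[1.0, 5.5, -0.31, -0.0, 0.001, -0.036]
[0.81, 5.53, -0.31, -0.0, 0.001, -0.036]
[0.61, 5.55, -0.31, -0.0, 0.001, -0.036]
[0.41, 5.57, -0.31, -0.0, 0.001, -0.036]
[0.21, 5.58, -0.31, -0.0, 0.001, -0.036]
[0.01, 5.59, -0.3, -0.0, 0.001, -0.036]
[-0.19, 5.58, -0.3, -0.0, 0.001, -0.036]
[-0.39, 5.57, -0.3, -0.0, 0.001, -0.036]
[-0.59, 5.56, -0.3, -0.0, 0.001, -0.036]
```

>>> carry_out:
  motion: [1.59,5.36,-0.4,0,0,-0.036,1.39,5.41,-0.4,0,0,-0.036,1.2,5.46,-0.4,0,0,-0.036,1.0,5.5,-0.4,0,0,-0.036,0.81,5.53,-0.3,0,0,-0.036,0.61,5.55,-0.3,0,0,-0.036,0.41,5.57,-0.3,0,0,-0.036,0.21,5.58,-0.3,0,0,-0.036]
  hand: 5

```text
clock: 14.82
tool_pos: [0.4682, 0.1044, 0.2673]
eef_rot: [-0.025, 1.0, -0.0, -0.0]
contact_force: [0.8, -0.3, -0.2]
opening: 0.567
```

>>> carry_out:
  motion: [0,5.59,-0.3,0,0,-0.036,-0.19,5.58,-0.3,0,0,-0.036,-0.39,5.57,0,0,0,-0.036,-0.59,5.56,0,0,0,-0.036,0,0,0,0,0,0,0,0,0,0,0,0]

```text
clock: 15.58
tool_pos: [0.4572, 0.3248, 0.2729]
eef_rot: [-0.096, 0.995, -0.001, -0.001]
contact_force: [-0.3, -0.9, -0.5]
opening: 0.573
```

```bash
python3 - <<'E'
from h import *
st,pp,M=pose(); print(st['clock'],pp.round(4),st['eef_rot'].round(3),st['q'].round(2))
p=snapshot('wrist'); W=cloud(p,st); save(p,'w5.png',None,1.1)
k=(W[...,0]>.4)&(W[...,0]<.68)&(W[...,1]>.29)&(W[...,1]<.42)&(W[...,2]>.0035)&(W[...,2]<.035)
n,l,S,C=cv2.connectedComponentsWithStats(k.astype(np.uint8)); i=1+np.argmax(S[1:,4]); print(S[i])
h=W[l==i]; np.save('loupe.npy',h)
# frame circle: points at radius; handle: narrow part
hd=h[(h[:,0]<.535)&(h[:,2]>.011)]; c=hd[:,:2].mean(0); v=np.linalg.svd(hd[:,:2]-c,full_matrices=False)[2][0]; v*=np.sign(v[0])
print('handle c',c.round(4),'axis deg',np.degrees(np.arctan2(v[1],v[0])).round(2),'width',np.ptp((hd[:,:2]-c)@[-v[1],v[0]]).round(4),'zmax',np.percentile(h[:,2],98))
s=(h[:,:2]-c)@v; t=(h[:,:2]-c)@[-v[1],v[0]]
print('along',s.min()*1000,s.max()*1000,'tip end->lens = min+127:',c+v*(s.min()+.127),' front-32:',c+v*(s.max()-.032))
fr=s>s.max()-.062; print('frame t mid',(t[fr].min()+t[fr].max())/2,np.ptp(t[fr]))
E
```

```text
15.575 [0.4572 0.3248 0.2729] [-0.096  0.995 -0.001 -0.001] [-0.48  0.66 -0.38  1.79  0.33  0.76  0.74]
[ 294  210   58  139 3703]
handle c [0.4958 0.3308] axis deg 13.37 width 0.016 zmax 0.019039518413853696
along -41.44402121833469 116.9631441881647 tip end->lens = min+127: [0.57899657 0.35059798]  front-32: [0.57841981 0.35046085]
frame t mid -0.000617897894762999 0.06269246794198778
```

View pics/w5.png

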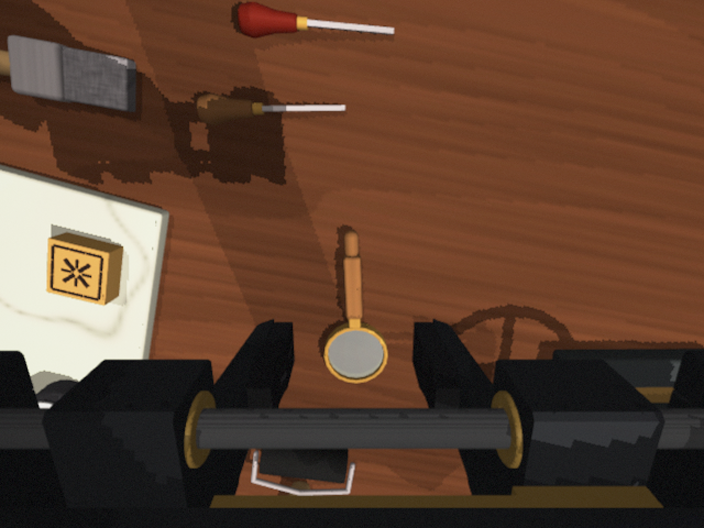

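```bash
python3 - <<'E'
from h import *
e=rows([.5245,.3376,.12],193.4)
E
```

```text
3 rows: -2.28, 0.03, 5.1, -0.001, -0, -0.014, -2.28, -0, 5.1, -0.001, -0, -0.014, -2.28, -0.04, 5.1, -0.001, -0, -0.014
```

>>> carry_out:
  motion: [-2.28,0,5.1,0,0,-0.014,-2.28,0,5.1,0,0,-0.014,-2.28,0,5.1,0,0,-0.014,0,0,2.5,0,0,0,0,0,1.8,0,0,0,0,0,0.7,0,0,0,0,0,0,0,0,0]

```text
clock: 16.5
tool_pos: [0.5244, 0.3398, 0.0712]
eef_rot: [-0.117, 0.993, 0.0, 0.0]
contact_force: [-0.3, 0.2, 0.3]
opening: 0.567
```

```bash
python3 - <<'E'
from h import *
st,pp,M=pose(); e=rows([.5242,.3376,.067],193.4)
E
```

```text
1 rows: 1 x [0.07, -0.21, 0.42, 0.0, 0.0, 0.001]
```

>>> carry_out:
  motion: [0,-0.2,0.4,0,0,0,0,0,0,0,0,0]

```text
clock: 16.75
tool_pos: [0.5251, 0.3379, 0.0673]
eef_rot: [-0.117, 0.993, 0.0, 0.0]
contact_force: [-0.1, 0.4, 0.2]
opening: 0.569
```

>>> carry_out:
  motion: [0,0,0,0,0,0,0,0,0,0,0,0,0,0,0,0,0,0,0,0,0,0,0,0,0,0,0,0,0,0,0,0,0,0,0,0]
  hand: 0.5
  grip_force: 40

```text
clock: 17.5
tool_pos: [0.5248, 0.3381, 0.0668]
eef_rot: [-0.117, 0.993, 0.0, 0.0]
contact_force: [-0.7, 0.4, 0.2]
opening: 0.175
```

```bash
python3 - <<'E'
from h import *
st,p,M=pose()
e=rows([p[0],p[1],.21],193.4)
e=rows([.4736,.0936,.21],185,start=e,n=7)
E
```

```text
3 rows: 3 x [-0.0, 0.0, -4.77, 0.0, 0.0, 0.0]
7 rows: 1.52, -3.23, 0, 0, 0, 0.021, 1.45, -3.26, 0, 0, 0, 0.021, 1.38, -3.29, 0, 0, 0, 0.021, 1.32, -3.32, 0, 0, 0, 0.021, 1.25, -3.34, 0, 0, 0, 0.021, 1.17, -3.37, 0, 0, 0, 0.021, 1.1, -3.39, 0, 0, 0, 0.021
```

>>> carry_out:
  motion: [0,0,-2,0,0,0,0,0,-3.5,0,0,0,0,0,-4.3,0,0,0,0,0,-3,0,0,0,0,0,-1.5,0,0,0]

```text
clock: 18.12
tool_pos: [0.5252, 0.3385, 0.2125]
eef_rot: [-0.117, 0.993, 0.001, 0.001]
contact_force: [-0.4, 0.1, -0.6]
opening: 0.178
```

>>> carry_out:
  motion: [1.52,-3.23,0,0,0,0.021,1.45,-3.26,0,0,0,0.021,1.38,-3.29,0,0,0,0.021,1.32,-3.32,0,0,0,0.021,1.25,-3.34,0,0,0,0.021,1.17,-3.37,0,0,0,0.021,1.1,-3.39,0,0,0,0.021,0,0,0,0,0,0]

```text
clock: 19.12
tool_pos: [0.4728, 0.0899, 0.2095]
eef_rot: [-0.042, 0.999, -0.002, -0.001]
contact_force: [1.0, 0.5, -0.9]
opening: 0.179
```

```bash
cat > chk.py <<'E'
from h import *
st,pp,M=pose(); print(st['clock'],pp.round(4),st['eef_rot'].round(3),st['opening'].round(3))
x,y,z=pp+M@[-.0551,0,.061]; print('lens predicted',x.round(4),y.round(4),z.round(4))
q=snapshot('wrist'); Ww=cloud(q,st); save(q,'w6.png',None,1.1)
p=snapshot('scene'); Ws=cloud(p); f=p['frame'].astype(int)
t=snapshot('top'); Wt=cloud(t)
for nm,P,W in (('wrist',q,Ww),('scene',p,Ws),('top',t,Wt)):
    f=P['frame'].astype(int)
    r=(f[...,0]>120)&(f[...,1]<.4*f[...,0])&(f[...,2]<.4*f[...,0])&(abs(W[...,0]-.627)<.03)&(abs(W[...,1]+.127)<.03)&(W[...,2]>.1)
    if r.sum()>3: print(nm,'red',r.sum(),np.percentile(W[r],[2,50,98],axis=0).round(4).tolist())
    k=(W[...,0]>x-.045)&(W[...,0]<x+.05)&(abs(W[...,1]-y)<.045)&(abs(W[...,2]-z)<.03)
    h=W[k]
    if len(h)<20: continue
    # brass frame only (exclude handle side)
    print(nm,'loupe',len(h),'min',np.percentile(h,1,axis=0).round(4),'max',np.percentile(h,99,axis=0).round(4))
    fr=h[h[:,0]>x-.02]; A=np.c_[fr[:,:2]-[x,y],np.ones(len(fr))]
    w=np.ones(len(fr),bool)
    for _ in range(5):
        c=np.linalg.lstsq(A[w],fr[w][:,2],rcond=None)[0]; w=abs(A@c-fr[:,2])<.003
    print('  plane slope',c.round(3),'inliers',w.sum(),'y mid',(fr[w][:,1].min()+fr[w][:,1].max())/2,'x max-32',fr[w][:,0].max()-.032)
E
python3 chk.py
```

```text
Traceback (most recent call last):
  File "chk.py", line 2, in <module>
    st,pp,M=pose(); print(st['clock'],pp.round(4),st['eef_rot'].round(3),st['opening'].round(3))
                                                                         ^^^^^^^^^^^^^^^^^^^
AttributeError: 'float' object has no attribute 'round'
```

```bash
sed -i "s/,st\['opening'\].round(3))/,st['opening'])/" chk.py; python3 chk.py
```

```text
19.125 [0.4728 0.0899 0.2095] [-0.042  0.999 -0.002 -0.001] 0.17941394796864021
lens predicted 0.5275 0.0943 0.1483
wrist loupe 4864 min [0.4832 0.0714 0.146 ] max [0.5502 0.1186 0.1605]
  plane slope [-0.058 -0.008  0.152] inliers 3942 y mid 0.09564870250235602 x max-32 0.5207507062754204
scene red 22 [[0.619, -0.1301, 0.1319], [0.6259, -0.1263, 0.1354], [0.6322, -0.1236, 0.1384]]
scene loupe 760 min [0.4828 0.0658 0.1438] max [0.5604 0.1247 0.1735]
  plane slope [ 0.011 -0.013  0.151] inliers 435 y mid 0.09518863412832806 x max-32 0.5297127169053987
top red 17 [[0.6185, -0.1302, 0.1329], [0.6237, -0.127, 0.1358], [0.631, -0.1212, 0.1391]]
```

View pics/w6.png

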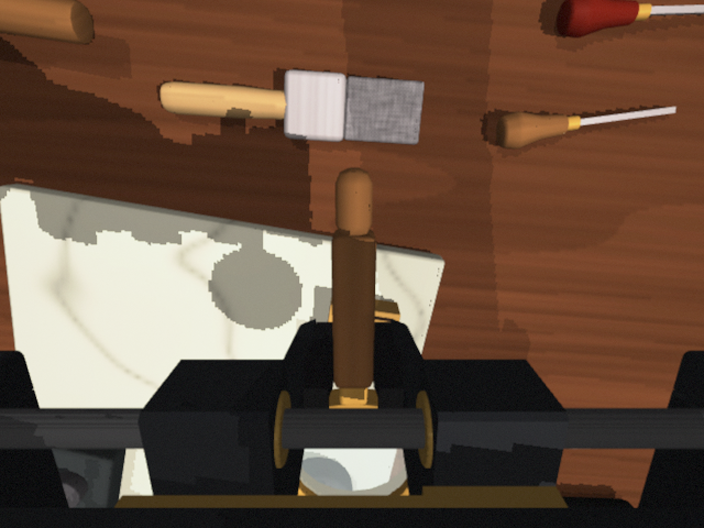

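>>> carry_out:
  motion: [0,0.4,0.5,0,0,0,0,0,0.7,0,0,0,0,0,0.3,0,0,0,0,0,0,0,0,0,0,0,0,0,0,0,0,0,0,0,0,0]

```text
clock: 20.02
tool_pos: [0.4737, 0.0975, 0.1949]
eef_rot: [-0.044, 0.999, 0.0, 0.0]
contact_force: [0.8, -0.3, -1.4]
opening: 0.176
```

```bash
cat > chk2.py <<'E'
from h import *
st,pp,M=pose(); print(st['clock'],pp.round(4),R.from_matrix(M).as_quat().round(4),st['contact_force'])
L=pp+M@[-.0551,0,.061]; print('lens predicted',L.round(4))
p=snapshot('scene'); t=snapshot('top'); ims=[]
for nm,P in (('scene',p),('top',t)):
    W=cloud(P); f=P['frame']; h=cv2.cvtColor(f,cv2.COLOR_RGB2HSV).astype(int)
    b=(abs(W[...,0]-L[0])<.05)&(abs(W[...,1]-L[1])<.04)&(abs(W[...,2]-L[2])<.015)&(h[...,1]>110)
    b&=W[...,0]>L[0]-.025
    q=W[b]; print(nm,'brass',b.sum(),'z pct',np.percentile(q[:,2],[5,25,50,75,95]).round(4),'xmax-32',np.round(q[:,0].max()-.032,4),'ymid',np.round((q[:,1].min()+q[:,1].max())/2,4),np.ptp(q[:,1]).round(4))
    top=q[q[:,2]>np.percentile(q[:,2],50)]; A=np.c_[top[:,:2]-L[:2],np.ones(len(top))]; c=np.linalg.lstsq(A,top[:,2],rcond=None)[0]; print('  slope',c.round(3))
    x,y=(W[...,0],W[...,1]); r=(f[...,0]>120)&(f[...,1]<.4*f[...,0])&(f[...,2]<.4*f[...,0])&(abs(x-.627)<.03)&(abs(y+.127)<.03)&(W[...,2]>.1)
    print('  red z',np.percentile(W[r][:,2],[5,50,75,95,100]).round(4),r.sum())
    k=(abs(W[...,0]-.5285)<.05)&(abs(W[...,1]-.0984)<.05)&(W[...,2]>.037)&(W[...,2]<.05)
    print('  block top seen',k.sum(),cv2.minAreaRect((W[k][:,:2]*1000).astype(np.float32)))
    for nmb in ('gauge',): pass
save(p,'s7.png',(240,220,440,360),4)
E
python3 chk2.py
```

```text
20.025 [0.4737 0.0975 0.1949] [-4.40e-02  9.99e-01  1.00e-04  2.00e-04] [ 0.81598982 -0.28287885 -1.39569288]
lens predicted [0.5286 0.1024 0.1339]
scene brass 147 z pct [0.1296 0.1341 0.1377 0.1395 0.1413] xmax-32 0.5309 ymid 0.1007 0.0628
  slope [-0.005 -0.004  0.14 ]
  red z [0.1308 0.1355 0.1367 0.1379 0.1389] 22
  block top seen 347 ((530.1907958984375, 97.42688751220703), (49.620792388916016, 51.951904296875), 85.80695343017578)Traceback (most recent call last):
  File "chk2.py", line 9, in <module>
    q=W[b]; print(nm,'brass',b.sum(),'z pct',np.percentile(q[:,2],[5,25,50,75,95]).round(4),'xmax-32',np.round(q[:,0].max()-.032,4),'ymid',np.round((q[:,1].min()+q[:,1].max())/2,4),np.ptp(q[:,1]).round(4))
                                             ~~~~~~~~~~~~~^^^^^^^^^^^^^^^^^^^^^^^^
    return _quantile_unchecked(
        a, q, axis, out, overwrite_input, method, keepdims, weights)
    return _ureduce(a,
                    func=_quantile_ureduce_func,
    ...<5 lines>...
                    overwrite_input=overwrite_input,
                    method=method)
    r = func(a, **kwargs)
    result = _quantile(arr,
                       quantiles=q,
    ...<2 lines>...
                       out=out,
                       weights=wgt)
    slices_having_nans = np.isnan(arr[-1, ...])
                                  ~~~^^^^^^^^^
IndexError: index -1 is out of bounds for axis 0 with size 0
```

>>> carry_out:
  motion: [0,-0.35,0.05,0,0,0,0,0,0,0,0,0,0,0,0,0,0,0,0,0,0,0,0,0,0,0,0,0,0,0,0,0,0,0,0,0,0,0,0,0,0,0,0,0,0,0,0,0]

```text
clock: 21.12
tool_pos: [0.4739, 0.0941, 0.1942]
eef_rot: [-0.044, 0.999, 0.0, -0.0]
contact_force: [-0.2, -0.2, -0.8]
opening: 0.179
```

```bash
sed -i "s/,('top',t)):/):/; s/(240,220,440,360),4/(140,200,460,380),2.4/" chk2.py; python3 chk2.py
```

```text
21.125 [0.4739 0.0941 0.1942] [-0.0441  0.999   0.     -0.    ] [-0.2154858  -0.22229184 -0.82027346]
lens predicted [0.5288 0.0989 0.1332]Traceback (most recent call last):
  File "chk2.py", line 5, in <module>
    for nm,P in (('scene',p)):
        ^^^^
ValueError: too many values to unpack (expected 2)
```

```bash
sed -i "s/(('scene',p)):/[('scene',p)]:/" chk2.py; python3 chk2.py
```

```text
21.225 [0.4739 0.0941 0.1942] [-0.0441  0.999   0.     -0.    ] [-0.92603345 -0.30807027 -1.66095761]
lens predicted [0.5288 0.0989 0.1332]
scene brass 148 z pct [0.1283 0.1344 0.137  0.1388 0.1411] xmax-32 0.5305 ymid 0.0973 0.0623
  slope [0.004 0.002 0.139]
  red z [0.133  0.1356 0.1369 0.1383 0.1395] 22
  block top seen 340 ((531.0504150390625, 97.41592407226562), (49.72315216064453, 50.252281188964844), 85.53270721435547)
```

View pics/s7.png

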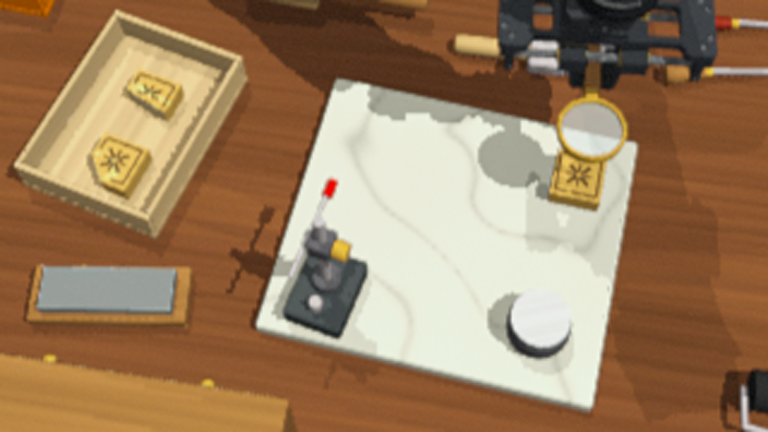

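The view shows both chipped blocks in the plywood box (153,92 and 120,163). The sound block is unmoved at (577,180), and the loupe at (592,130) is level above it at the red tip's height.

```bash
python3 -c "
from h import *
print(workorder.finish_job())"
```

```text
the job is handed in; nothing more can be done
None
```

I put both chipped blocks in the plywood scrap box and left the sound block standing. I then picked the loupe up by its handle and handed the job in with it held over the sound block. The hand-in reports no verdict.

What the last checks showed, at about 21 s on the clock:

- **Chipped blocks:** both lie flat and released in the plywood box. Their tops measured about 29 mm above the bench, as expected for a block on the 6 mm floor.
- **Centring:** the arm pose and the scene camera both put the lens within about 1 mm of the sound block's centre.
- **Sound block:** its measured centre was within about 3 mm of the first reading, which is close to the camera's own error.
- **Height:** mid-frame is predicted at 133 mm above the bench. I estimate the red tip's axis at 133 to 134 mm, from camera depth on its top edge. The uncertainty is about 2 mm, against an allowed 7 mm.
- **Level:** the slope measured on the brass frame was below 0.01 rad.
- **Gauge and tools:** the red tip's measured height changed by less than 1 mm, and the tools in the last picture looked undisturbed. The brayer and mallet were mostly out of that crop, and I did not measure any of the tools again.

One early wrist-camera fit gave a frame slope of 0.06 rad, still within the limit. The fingers hid part of the loupe in that view, and the scene camera did not show the tilt.

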